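Hold the vial incubator's cover just under balance

ROBOT

A 6-joint arm with a two-finger parallel gripper is mounted at the origin on the work surface. World frame = base frame: x ahead of the robot, y to its left, z up, the work surface at z = 0. Lengths are in mm, angles in rad, forces in N, time in s.
With the tool pointing down it reaches from about 425 to 925 mm from the base axis. Payload 12.5 kg.
Tool frame: the origin (TCP) lies midway between the tips of the shut fingers; the grasp point (between the pads) lies 19 mm behind it; z points along the fingers, y is the line along which they close (so a half turn about z gives the same grasp; the last joint's range is limited). The gripper opens to 85 mm and grips with 20 to 120 N. Pads are 22 mm wide; open, the fingers measure 114 mm over their backs; the gripper's body (76 mm by 85 mm) begins 54 mm behind the grasp point. The pads swing forward as they close: fully open they stand 13 mm farther back than shut.
Start: joints at [1.21, 0.491, 1.559, -0, 1.092, -0.106], TCP at [157.514, 604.842, 231.327] pointing down, gripper open.
Joint ranges: [-3.1, 3.1], [-0.84, 2.19], [0.05, 2.79], [-1.13, 4.28], [0.06, 2.93], [-2.69, 2.69]. Speed limits (rad/s): [2.22, 2.22, 2.79, 3.14, 3.14, 3.14].

INTERFACE

Orientations are given as [roll, pitch, yaw] about the fixed x, y, z axes, in that order (R = Rz(yaw) Ry(pitch) Rx(roll)).
In Python, from rig import sensors, cams, r gives the robot as it stands.
- The arm moves only by the shell command python3 -m pendant 'ROWS' [FORCE]. ROWS is JSON, a list of rows, each a list of 3 entries, a list of its own where there are three numbers: the opening, from -1 (shut) to 1 (fully open), then the shift along the tool's x, y, z in m, then the turn, a rotation vector about the tool's x, y, z in rad. In form: [[gripper, [dx, dy, dz], [wx, wy, wz]], ...]. A call has 1 to 5 rows; each row shifts and turns the commanded pose from where the row before left it, along the tool's axes as they then stand; what a row does not reach is not made up. A row lasts 1/8 s, in which the tool goes at most 62.5 mm and 10.7 degrees, less where a joint would pass 70% of its speed; a pose out of reach is approached as far as the arm can. A call is refused whole if a number of a shift passes 0.0625 or a number of a turn 0.188, either way. A call with a gripper value outside its range is refused whole. The fingers move at their own pace and stop on an object; FORCE is the grip in N (left out, the last holds). Time passes only in rows, so rows that do not move let the fingers close. It gives the time, the measured TCP pose, the force, the opening and the grip force at its end, in the units of the state.
- sensors.read_state(): the state, without advancing time (a new reading comes with each control period).
- cams.grab_frame(name): name is "side" or "top"; returns a dict with "color" (420x560x3 uint8, red, green, blue), "K" (3x3 intrinsics, pixels), "R" (3x3) and "t" (3): a world point X has camera coordinates R X + t. Camera axes: x right, y down, z forward; pixel columns grow to the right and rows downward; lengths in mm; the calibration is good to about 2 mm. A picture is of the moment at which its call begins. There is no depth.
- r.sign_off(): hands the job in; it is judged then, once.
The state is a dict: "t": time; "q": joint angles; "qvel": joint speeds; "joint_efforts": joint torques, N m; "tcp_pos": TCP position; "tcp_rot": TCP orientation; "wrist_force": force on the tool from outside, world axes, zero at the start; "torque": the same for the moment, N m; "grip_width": opening from 0.0 (shut) to 1.0 (fully open); "grip_force": force on a finger pad.
Only numpy, scipy, OpenCV 4.12 (cv2) and the standard library are available. Lean on these libraries where they do the work, as an engineer would, in place of code of your own. Each camera call takes 0.05 s, during which the arm holds its last target. There are 200 camera calls.

TASK

A rack full of vials waits beside one bay of the twin incubator and an empty rack beside the other; the bay next to the full rack is to be loaded. Take that bay's sprung cover and raise it about ten degrees past its balance point (60 degrees open), keeping hold so that it never springs on to its stop, then bring it back and hold it still just below balance, about 55 degrees open (50 to 59), where it would fall shut if let go: the program finishes while still holding it there. Leave the other cover shut and everything else standing where it is.

Things in the scene. Friction and masses are not known exactly. Their poses are not given: they have to be found in the camera images.
- incubator: Fixed white bench unit, 250 (x) x 400 (y) x 125 mm high, with two heated bays side by side under flat grey covers. Origin: centre of its underside on the bench; x points away from the robot (front face at x = -125 mm), y to the left bay, z up. It is set down anywhere and turned by up to 0.25 rad. The bay centres lie at y = +100 mm (left) and -100 mm (right).
- cover_left (a joint): Angle of the left (robot's left, unit's +y) cover, rad: 0 shut (flat), 1.5 open at its stop. Grey plate 165 mm long, 180 wide, 12 thick, 0.95 kg, hinged at its far edge. A near-constant hinge spring carries half its weight: balance at 1.047 rad (60 deg); below it falls shut, above it springs open. Negligible friction. 2 N at the bar lifts it from shut, under 1 N near balance.
- cover_right (a joint): Opening angle of the right cover (the unit's -y), a twin of the left one.
- left_bar (a point): Middle of the left cover's round steel grip bar: 14 mm thick, 85 mm long, parallel to the hinge, in the plate's mid-plane, 117 mm above the bench when shut. A 10 mm arm joins it to the plate 37 mm either side of this point; between bar axis and cover edge is an open gap of 50 mm. Pinched from above, a finger either side, it turns between the pads as it swings.
- right_bar (a point): The same point on the right cover's bar. Both bar points move and turn with their covers.
- left_hinge (a point): Point on the left cover's hinge axis at the bay's centre, 117 mm above the bench; fixed to the incubator, axes as the incubator's. At angle a the bar's middle lies 215 mm x cos(a) towards the robot (unit's -x) and 215 mm x sin(a) above this point.
- right_hinge (a point): The same point of the right cover's hinge.
- vial_rack: Loose grey rack 120 x 62 mm, 35 mm high, with eight capped glass vials standing in it (61 mm high over the caps). Origin: centre of its underside. It stands on the bench beside the incubator, left or right.
- empty_rack: The same rack without vials, eight empty holes; it stands on the other side of the incubator. Origin: centre of its underside.
- cap_jar: Small closed jar, 40 mm across, 45 mm high, on the bench close before the incubator's middle. Origin: centre of its underside. Bystander.
- septa_box: Small carton 55 x 80 x 30 mm lying on the incubator's rear deck, behind the hinges. Origin: centre of its underside. Bystander.
- solvent: Closed amber bottle, 64 mm across, 130 mm high, at the right. Origin: centre of its underside. Bystander.
- beaker: Glass beaker, 66 mm across, 75 mm high, at the left. Origin: centre of its underside. Bystander.
- spanner: Steel spanner lying on the bench at the front right. Bystander.
- glove_box: Carton 120 x 230 x 70 mm on the bench at the front left. Origin: centre of its underside. Bystander.
Things that resemble listed ones, but are neither listed nor needed, are in the scene too. Leave any purple or red look-alike of the vial_rack alone.

How it is judged (in metres and radians):
On the way:
1. the cover beside the full rack is raised past its balance point (over 63 degrees) while the gripper touches it (((y of vial_rack in the frame of incubator above 0 m and value of joint cover_left above 1.1 rad and contact force between the fingers and cover_left above 0.05 N) or (not (y of vial_rack in the frame of incubator above 0 m) and value of joint cover_right above 1.1 rad and contact force between the fingers and cover_right above 0.05 N))), for 0.2 s.
At the end, for the whole second after the job is handed in: The cover beside the full rack is 0.84 to 1.035 rad open (48 to 59 degrees), still (under 0.06 rad/s), held by the fingers alone (contact over 0.05 N, nothing loose propping it); the other cover is shut (under 0.1 rad) (((y of vial_rack in the frame of incubator above 0 m and value of joint cover_left between 0.84 and 1.035 rad and velocity of joint cover_left between -0.06 and 0.06 rad/s and contact force between the fingers and cover_left above 0.05 N and value of joint cover_right below 0.1 rad and contact force between each of vial_rack, empty_rack, cap_jar, septa_box, solvent, beaker, spanner, glove_box and cover_left below 0.05 N) or (not (y of vial_rack in the frame of incubator above 0 m) and value of joint cover_right between 0.84 and 1.035 rad and velocity of joint cover_right between -0.06 and 0.06 rad/s and contact force between the fingers and cover_right above 0.05 N and value of joint cover_left below 0.1 rad and contact force between each of vial_rack, empty_rack, cap_jar, septa_box, solvent, beaker, spanner, glove_box and cover_right below 0.05 N))); the arm keeps its last pose, push and grip.
It fails at once if the cover beside the empty rack is lifted (over 0.1 rad) ((y of vial_rack in the frame of incubator above 0 m and value of joint cover_right above 0.1 rad) or (not (y of vial_rack in the frame of incubator above 0 m) and value of joint cover_left above 0.1 rad)).
It fails at once if a cover springs on to its open stop (over 1.45 rad) (value of joint any of cover_left, cover_right above 1.45 rad).
It fails at once if a bystander or rack is shifted by more than 30 mm (distance of any of vial_rack, empty_rack, cap_jar, septa_box, solvent, beaker, spanner, glove_box from where it was at the start of the episode above 0.03 m).
It fails at once if the vial rack is tipped (angle between vial_rack's own z axis and vertical above 0.4 rad).
It also fails if it takes over 45 s, if anything falls off the work surface, if the arm or the gripper's body presses on something with over 40 N, if the wrist force passes 120 N, or if a joint passes its speed limit or range.

## Working session

There is one attempt and no reset: what is moved stays moved. The work goes in short steps, Python scripts to look and compute and a shell command to move; the robot and the scene stay as the last step left them, time stands still between calls to the robot, and variables do not carry over. Pictures are saved under pics/ and viewed, at most 10 in all, crops included, and the job is handed in when it is done.

```bash
ls; mkdir -p pics
python3 - <<'E'
from rig import sensors,cams
import cv2
for n in("side","top"):
    f=cams.grab_frame(n); cv2.imwrite(f"pics/{n}0.png",f["color"][:,:,::-1]); print(n,f["K"],f["R"],f["t"])
print(sensors.read_state())
E
```

```text
pics
side [[390.2218355    0.         277.05307665]
 [  0.         390.2218355  209.87232113]
 [  0.           0.           1.        ]] [[ 0.78757064 -0.61618383 -0.00706877]
 [-0.47802029 -0.60365848 -0.63803843]
 [ 0.38888184  0.50587936 -0.76997207]] [-352.99427886  287.00417134 1101.53199393]
top [[441.98619607   0.         279.91981836]
 [  0.         441.98619607 206.1218863 ]
 [  0.           0.           1.        ]] [[ 6.09562058e-05 -9.99949629e-01  1.00367350e-02]
 [-9.93559671e-01 -1.19782388e-03 -1.13303771e-01]
 [ 1.13310086e-01 -9.96518856e-03 -9.93509698e-01]] [  -9.7682136   508.23690013 1651.27175466]
{'t': 0.1, 'q': array([ 1.21037748e+00,  4.91484914e-01,  1.55938365e+00,  2.10655969e-05,
        1.09168503e+00, -1.05608719e-01]), 'qvel': array([-0.00055493, -0.0023246 , -0.00124838,  0.00151704, -0.00050456,
        0.0014536 ]), 'joint_efforts': array([ 2.47593147e-03, -6.19451523e+01, -2.62032759e+01, -8.35128890e-05,
        2.85727358e-03, -1.51798531e-05]), 'tcp_pos': array([157.44904156, 604.64423554, 230.7967708 ]), 'tcp_rot': array([-3.14063903e+00, -1.19875736e-04,  2.88677275e+00]), 'wrist_force': array([-0.6891376 ,  0.67963954, -0.40151084]), 'torque': array([-0.01321378,  0.01661047,  0.02771498]), 'grip_force': 0.0, 'grip_width': 0.9988036518890477}
```

View pics/top0.png

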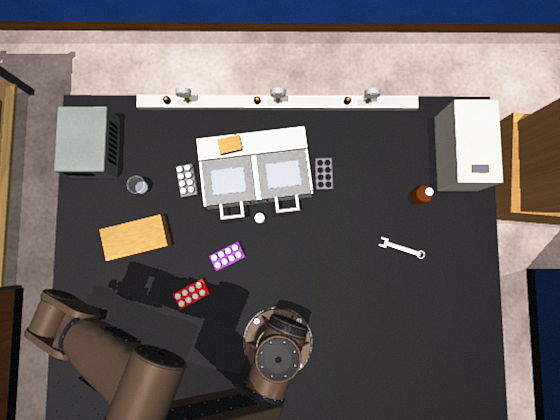

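View pics/side0.png

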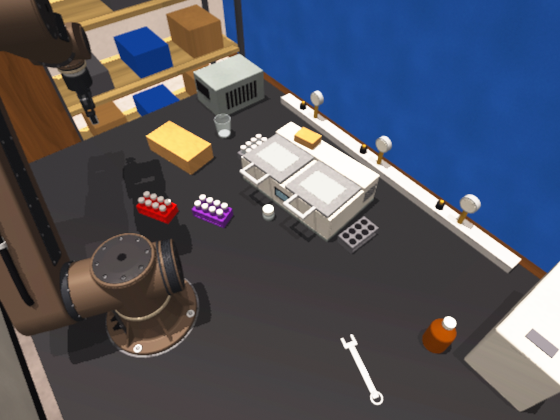

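The top view shows the incubator at about (255,170). Candidates for the full rack are the grey one at (186,180), the purple one at (227,256) and the red one at (191,293). The grey one beside the left bay fits the description. The empty grey rack is at (324,173), and the left bar is at about (232,217). I'll confirm with an enlarged crop.

Run:
```python
import cv2
a=cv2.imread("pics/top0.png")[120:240,165:345]
cv2.imwrite("pics/crop1.png",cv2.resize(a,None,fx=4.4,fy=4.4,interpolation=cv2.INTER_CUBIC))
```

```text
(no output)
```

View pics/crop1.png

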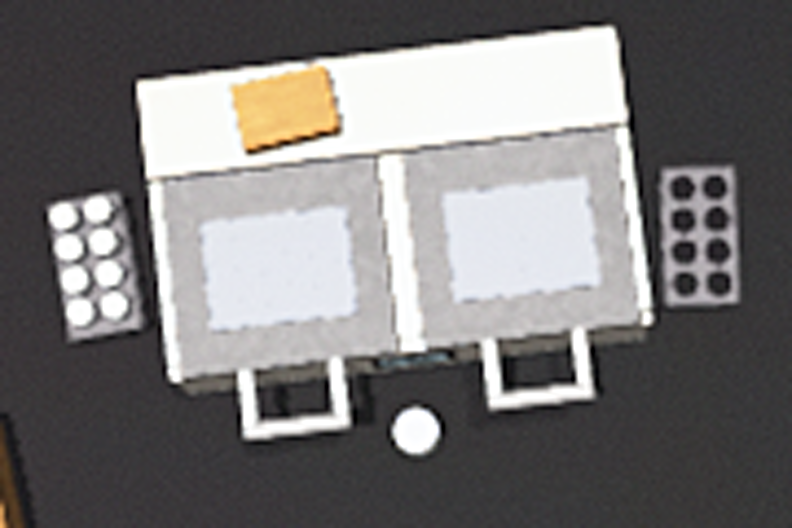

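The crop confirms it: the grey rack with eight white vials is beside the left bay, at crop (95,265), and the empty rack is on the right at (700,235). The left cover is the one to lift, with its bar running from crop (243,432) to (352,422).

```bash
cat > h.py <<'E'
import numpy as np, cv2
from rig import cams,sensors
def ray(f,uv):
    d=np.linalg.inv(f["K"])@np.r_[uv,1.]; return -f["R"].T@f["t"], f["R"].T@d
def plane(f,uv,z):
    c,d=ray(f,uv); return c+d*(z-c[2])/d[2]
def proj(f,X):
    p=f["K"]@(f["R"]@np.asarray(X,float)+f["t"]); return p[:2]/p[2]
E
python3 - <<'E'
from h import *
f=cams.grab_frame("top"); s=cams.grab_frame("side")
o=np.array([165,120])
P=[plane(f,(np.array(c)+.5)/4.4-.5+o,125)[:2] for c in[(137,80),(615,27),(655,323),(178,382)]]
print(np.round(P),"centre",np.mean(P,0))
v=(P[0]-P[1])+(P[3]-P[2]); yaw=np.arctan2(-v[0],v[1]); print("yaw",yaw,[np.linalg.norm(P[i]-P[(i+1)%4]) for i in range(4)])
g=f["color"].min(2)
m=(g>120).astype(np.uint8); m[:213]=0;m[225:]=0;m[:,:215]=0;m[:,249:]=0
ys,xs=np.nonzero(m); print(xs.min(),xs.max(),ys.min(),ys.max(),len(xs))
print(g[208:224,216:248])
c,R=np.mean(P,0),np.array([[np.cos(yaw),-np.sin(yaw)],[np.sin(yaw),np.cos(yaw)]])
# bar from outline model: cover front edge; hinge x unknown -> from bar rays
for uv in[((243+.5)/4.4+164.5,(432.5)/4.4+119.5),((352.5)/4.4+164.5,422.5/4.4+119.5)]:
    X=plane(f,uv,121); print("bar end",X,"unit",R.T@(X[:2]-c),"side px",proj(s,X))
cv2.imwrite("pics/crop2.png",cv2.resize(s["color"][130:230,225:355,::-1],None,fx=6,fy=6,interpolation=cv2.INTER_CUBIC))
E
```

```text
[[ 747.  298.]
 [ 794.  -98.]
 [ 545. -129.]
 [ 496.  259.]] centre [645.36527909  82.47250148]
yaw 0.12090747869328378 [np.float64(398.64715850676777), np.float64(250.601653287687), np.float64(391.51817061070096), np.float64(254.34244388506326)]
220 244 213 219 117
[[ 88  66  46 203 255 255 226  40  40  39  48  39  23  24  49  57  60  56
   55  53  55  57  45  13 242 255 255 224  29  56  43  30]
 [ 44  39  28 128 255 255 233  68  44  52  54  41  28  23  39  50  53  53
   56  57  58  53  44  17 198 255 255 221  28  50  43  34]
 [ 53  48  35 137 255 255 243  91  41  50  59  39  29  26  35  49  59  55
   57  56  58  58  46  23 177 255 255 225  41  46  58  42]
 [ 57  51  38 116 255 255 250 123  37  50  60  38  28  29  49  57  56  52
   58  53  54  55  47  27 129 255 255 243  91  47  56  40]
 [ 57  52  42  67 254 255 247 122  40  47  57  46  30  25  49  54  54  54
   50  54  53  53  41  17 133 255 255 251 116  34  49  39]
 [ 56  52  46  54 255 255 253 141  35  46  54  53  40  19  31  44  47  45
   41  31  33  39  44  57 121 245 255 241 108   8  28  29]
 [ 55  57  50  16 255 255 255 170  
[... 835 characters left out ...]
3
   46  47  48  44  47  44  47  48  53  59  56  55  55  53]
 [ 54  55  53  55  48  44  41  43  45  43  40  44  47  44  47  45  46  47
   51  50  50  50  51  50  48  55  59  52  58  56  56  59]
 [ 52  57  55  56  51  47  46  47  46  47  48  45  51  52  53  51  54  55
   55  59  58  58  58  58  62  54  56  55  55  55  53  54]
 [ 56  55  54  54  51  52  56  49  50  53  53  52  52  55  55  57  56  54
   56  58  53  53  57  55  55  58  57  57  54  58  59  53]]
bar end [455.46688989 206.33571067 121.        ] unit [-173.5725263   145.86319249] side px [240.06053633 169.79422954]
bar end [463.71495048 117.88577955 121.        ] unit [-176.05290125   57.06415782] side px [257.89707827 183.91871576]
```

View pics/crop2.png

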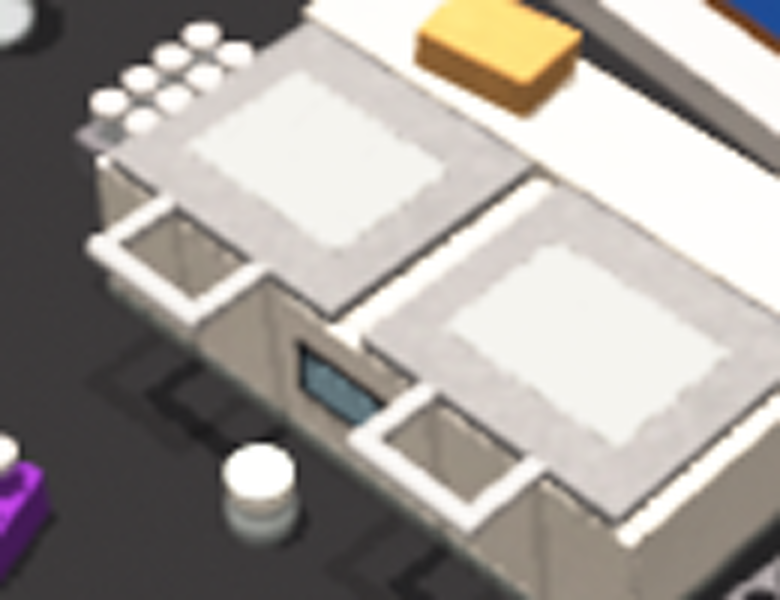

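Both views agree. The unit's yaw is about 0.12, the bar middle is at about (460, 162, 117) and the hinge at about (673, 188, 117). I'll first turn the tool so its closing line runs along the unit's x.

```bash
python3 -m pendant '[[0,[0,0,0],[0,0,0.17]],[0,[0,0,0],[0,0,0.17]],[0,[0,0,0],[0,0,0.17]],[0,[0,0,0],[0,0,0.17]],[0,[0,0,0],[0,0,0.17]]]' 30; python3 -m pendant '[[0,[0,0,0],[0,0,0.17]],[0,[0,0,0],[0,0,0.17]],[0,[0,0,0],[0,0,0]]]'
cat > to.py <<'E'
import sys; from h import *
from scipy.spatial.transform import Rotation as Ro
s=sensors.read_state(); R=Ro.from_euler("xyz",s["tcp_rot"]).as_matrix()
want=np.array(list(map(float,sys.argv[1:4])))
print("tcp",s["tcp_pos"].round(1),"toolshift",(R.T@(want-s["tcp_pos"])).round(1),"y-axis ang",np.arctan2(R[1,1],R[0,1]).round(3),"tilt",R[2].round(3),"F",s["wrist_force"].round(1),"w",round(s["grip_width"],3),"gf",round(s["grip_force"],1),"t",s["t"])
E
python3 to.py 460 162 210
```

```text
t: 0.82
tcp_pos: [157.5, 604.8, 231.2]
tcp_rot: [-3.141, 0.0, 2.031]
wrist_force: [0.4, -0.4, -0.4]
grip_width: 0.497
grip_force: 0.0
t: 1.2
tcp_pos: [157.5, 604.8, 231.2]
tcp_rot: [-3.142, 0.0, 1.698]
wrist_force: [0.2, -0.3, -0.5]
grip_width: 0.497
grip_force: 0.0
tcp [157.5 604.8 231.2] toolshift [-477.6  243.9   21.2] y-axis ang 0.127 tilt [-0. -0. -1.] F [ 0.2 -0.3 -0.5] w 0.497 gf 0.0 t 1.2
```

```bash
python3 -m pendant '[[0,[-0.048,0.0245,0],[0,0,0]],[0,[-0.048,0.0245,0],[0,0,0]],[0,[-0.048,0.0245,0],[0,0,0]],[0,[-0.048,0.0245,0],[0,0,0]],[0,[-0.048,0.0245,0],[0,0,0]]]' >/dev/null; python3 -m pendant '[[0,[-0.048,0.0245,0],[0,0,0]],[0,[-0.048,0.0245,0],[0,0,0]],[0,[-0.048,0.0245,0],[0,0,0]],[0,[-0.048,0.0245,0.01],[0,0,0]],[0,[-0.046,0.0235,0.01],[0,0,0]]]'; python3 -m pendant '[[0,[0,0,0],[0,0,0]],[0,[0,0,0],[0,0,0]]]' >/dev/null;  python3 to.py 460 162 98
```

```text
t: 2.45
tcp_pos: [460.6, 159.7, 211.3]
tcp_rot: [3.141, -0.0, 1.701]
wrist_force: [0.9, 0.1, 0.4]
grip_width: 0.496
grip_force: 0.0
tcp [459.4 161.5 211.3] toolshift [  0.4   0.7 113.3] y-axis ang 0.128 tilt [ 0. -0. -1.] F [ 1.1 -0.5  0.6] w 0.5 gf 0.0 t 2.7
```

```bash
python3 -m pendant '[[0,[0,0.001,0.03],[0,0,0]],[0,[0,0,0.03],[0,0,0]],[0,[0,0,0.03],[0,0,0]],[0,[0,0,0.022],[0,0,0]],[0,[0,0,0],[0,0,0]]]'
python3 - <<'E'
from h import *
s=cams.grab_frame("side")
cv2.imwrite("pics/crop3.png",cv2.resize(s["color"][110:230,205:335,::-1],None,fx=5,fy=5,interpolation=cv2.INTER_CUBIC))
E
```

```text
t: 3.32
tcp_pos: [459.6, 162.5, 98.6]
tcp_rot: [-3.139, 0.0, 1.7]
wrist_force: [-0.7, -0.8, 0.3]
grip_width: 0.501
grip_force: 0.0
```

View pics/crop3.png

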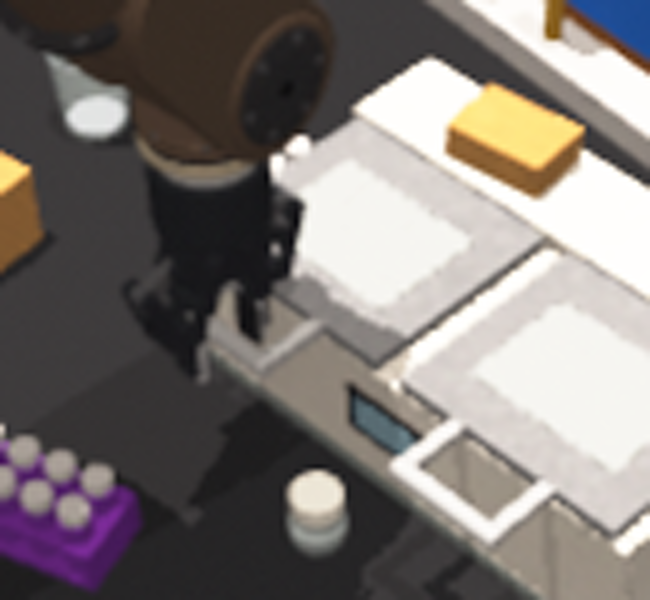

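The side view shows one finger in the gap at crop (250,325) and the other in front at (190,360), with the bar between them. No contact force yet, so I'll close.

```bash
python3 -m pendant '[[-1,[0,0,0],[0,0,0]],[-1,[0,0,0],[0,0,0]],[-1,[0,0,0],[0,0,0]],[-1,[0,0,0],[0,0,0]],[-1,[0,0,0],[0,0,0]]]' 30; python3 -m pendant '[[-1,[0,0,0],[0,0,0]],[-1,[0,0,0],[0,0,0]]]'
python3 - <<'E'
import numpy as np
p=[0,0]
for a in [10,20,30,40,50,55,60,65,70]:
    a=np.radians(a); y,z=215*(1-np.cos(a)),215*np.sin(a); print(round(np.degrees(a)),"dy %.1f dz %.1f"%(y-p[0],p[1]-z),"tot %.1f %.1f"%(y,z)); p=[y,z]
E
```

```text
t: 4.0
tcp_pos: [460.3, 161.7, 99.9]
tcp_rot: [-3.142, -0.0, 1.697]
wrist_force: [-5.2, 4.1, 5.2]
grip_width: 0.153
grip_force: 30.8
t: 4.25
tcp_pos: [460.3, 161.7, 99.9]
tcp_rot: [-3.142, -0.0, 1.697]
wrist_force: [-5.2, 3.6, 4.5]
grip_width: 0.152
grip_force: 30.8
10 dy 3.3 dz -37.3 tot 3.3 37.3
20 dy 9.7 dz -36.2 tot 13.0 73.5
30 dy 15.8 dz -34.0 tot 28.8 107.5
40 dy 21.5 dz -30.7 tot 50.3 138.2
50 dy 26.5 dz -26.5 tot 76.8 164.7
55 dy 14.9 dz -11.4 tot 91.7 176.1
60 dy 15.8 dz -10.1 tot 107.5 186.2
65 dy 16.6 dz -8.7 tot 124.1 194.9
70 dy 17.3 dz -7.2 tot 141.5 202.0
```

Gripped, with an opening of about 13 mm and 31 N. Next I'll lift along the arc.

```bash
python3 -m pendant '[[-1,[0,0.001,-0.0187],[0,0,0]],[-1,[0,0.0025,-0.0187],[0,0,0]],[-1,[0,0.004,-0.018],[0,0,0]],[-1,[0,0.0057,-0.018],[0,0,0]],[-1,[0,0,0],[0,0,0]]]'; python3 to.py 488.6 165 207.4
```

```text
t: 4.88
tcp_pos: [472.2, 163.1, 173.7]
tcp_rot: [-3.139, -0.0, 1.697]
wrist_force: [-9.1, 1.0, 1.5]
grip_width: 0.149
grip_force: 29.7
tcp [472.2 163.1 173.7] toolshift [ -0.2  16.4 -33.8] y-axis ang 0.126 tilt [ 0.    -0.003 -1.   ] F [-9.1  1.   1.5] w 0.149 gf 29.7 t 4.875
```

```bash
python3 -m pendant '[[-1,[0,0.007,-0.0172],[0,0,0]],[-1,[0,0.0085,-0.0168],[0,0,0]],[-1,[0,0.010,-0.0158],[0,0,0]],[-1,[0,0.0115,-0.0149],[0,0,0]],[-1,[0,0,0],[0,0,0]]]'; python3 -m pendant '[[-1,[0,0.0127,-0.0138],[0,0,0]],[-1,[0,0.0138,-0.0127],[0,0,0]],[-1,[0,0,0],[0,0,0]]]'
python3 - <<'E'
from h import *
s=cams.grab_frame("side")
cv2.imwrite("pics/crop4.png",cv2.resize(s["color"][60:210,205:365,::-1],None,fx=4,fy=4,interpolation=cv2.INTER_CUBIC))
E
```

```text
t: 5.5
tcp_pos: [507.0, 167.5, 239.1]
tcp_rot: [-3.135, -0.0, 1.697]
wrist_force: [-25.8, -1.9, 18.8]
grip_width: 0.149
grip_force: 31.0
t: 5.88
tcp_pos: [534.3, 170.9, 267.3]
tcp_rot: [-3.138, -0.0, 1.697]
wrist_force: [-28.0, -3.4, 30.7]
grip_width: 0.15
grip_force: 32.3
```

View pics/crop4.png

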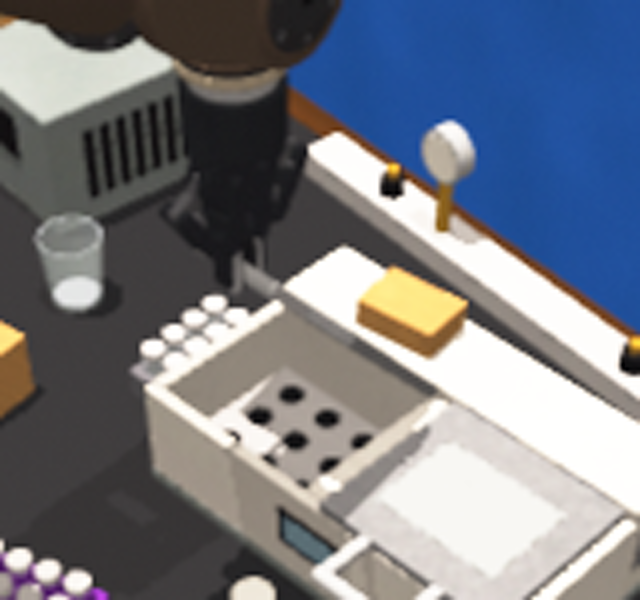

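The cover is lifted to about 50° and pinched at crop (240,275). The bay is open and the right cover is shut. There is a radial (compressing) load, so I'll ease outward a little.

```bash
python3 -m pendant '[[-1,[0,-0.001,-0.0012],[0,0,0]],[-1,[0,0,0],[0,0,0]]]'; python3 -m pendant '[[-1,[0,-0.0006,-0.0008],[0,0,0]],[-1,[0,0,0],[0,0,0]]]'; python3 to.py 534 171 267
```

```text
t: 6.18
tcp_pos: [533.7, 170.8, 267.0]
tcp_rot: [-3.139, -0.0, 1.697]
wrist_force: [-16.8, -1.2, 17.4]
grip_width: 0.151
grip_force: 30.9
t: 6.42
tcp_pos: [533.8, 170.8, 267.2]
tcp_rot: [-3.14, -0.0, 1.697]
wrist_force: [-11.9, -0.6, 11.0]
grip_width: 0.152
grip_force: 30.2
tcp [533.8 170.8 267.2] toolshift [0.2 0.2 0.2] y-axis ang 0.126 tilt [ 0.    -0.001 -1.   ] F [-11.9  -0.6  11. ] w 0.152 gf 30.2 t 6.425
```

```bash
python3 -m pendant '[[-1,[0,0.0065,-0.0068],[0,0,0]],[-1,[0,0.0075,-0.0057],[0,0,0]],[-1,[0,0.0077,-0.0055],[0,0,0]],[-1,[0,0.008,-0.0052],[0,0,0]],[-1,[0,0,0],[0,0,0]]]'; python3 to.py 534 171 267
```

```text
t: 7.05
tcp_pos: [565.1, 174.6, 290.3]
tcp_rot: [3.141, -0.0, 1.697]
wrist_force: [-5.9, -0.2, 8.0]
grip_width: 0.149
grip_force: 30.6
tcp [565.1 174.6 290.3] toolshift [  0.3 -31.3  23.3] y-axis ang 0.126 tilt [ 0.     0.001 -1.   ] F [-5.9 -0.2  8. ] w 0.149 gf 30.6 t 7.05
```

```bash
python3 -m pendant '[[-1,[0,0.0082,-0.0047],[0,0,0]],[-1,[0,0.0084,-0.0044],[0,0,0]],[-1,[0,0.0086,-0.004],[0,0,0]],[-1,[0,0.0087,-0.0037],[0,0,0]],[-1,[0,0,0],[0,0,0]]]'; python3 -m pendant '[[-1,[0,0,0],[0,0,0]],[-1,[0,0,0],[0,0,0]]]'
python3 - <<'E'
from h import *
s=cams.grab_frame("side");f=cams.grab_frame("top")
a=cv2.resize(s["color"][60:210,225:355,::-1],(520,600),interpolation=cv2.INTER_CUBIC)
b=cv2.resize(f["color"][120:240,195:251,::-1],(280,600),interpolation=cv2.INTER_CUBIC)
cv2.imwrite("pics/crop5.png",np.hstack([a,b]))
E
```

```text
t: 7.68
tcp_pos: [599.0, 178.8, 306.1]
tcp_rot: [3.141, 0.0, 1.697]
wrist_force: [-2.5, -0.8, 4.2]
grip_width: 0.15
grip_force: 31.0
t: 7.92
tcp_pos: [598.1, 178.7, 305.8]
tcp_rot: [-3.142, 0.0, 1.697]
wrist_force: [-1.4, -1.5, 2.7]
grip_width: 0.147
grip_force: 30.8
```

View pics/crop5.png

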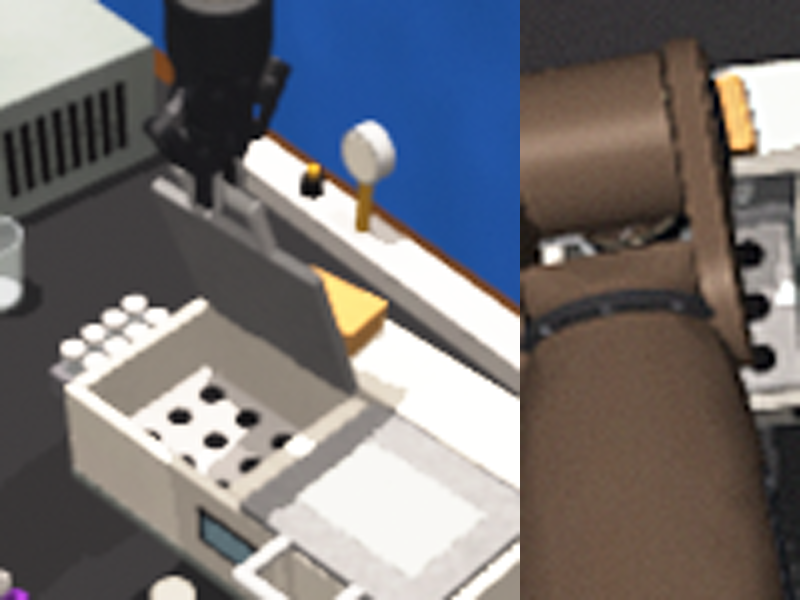

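The side view shows the cover at about 70°, pinched, with plate corners at crop (155,182) and (320,282). I'll check the angle from those corners.

```bash
cat > ang.py <<'E'
from h import *
import sys
s=cams.grab_frame("side"); th=.121; H=np.array([673.4,188,117]); ux=np.array([np.cos(th),np.sin(th),0]); uy=np.array([-np.sin(th),np.cos(th),0])
for d in map(int,sys.argv[1:]):
    a=np.radians(d); e=H-ux*165*np.cos(a)+np.array([0,0,165*np.sin(a)])
    print(d,proj(s,e+90*uy).round(1),proj(s,e-90*uy).round(1))
E
python3 ang.py 60 65 70 75; echo measured 263.7,105.5 305,130.5
```

```text
60 [257.8 111.6] [298.5 137.1]
65 [260.6 108.2] [301.5 133.4]
70 [263.5 105. ] [304.5 129.9]
75 [266.5 102.1] [307.6 126.7]
measured 263.7,105.5 305,130.5
```

It is at 70°, as wanted. Now I'll bring it back to 55°.

```bash
python3 -m pendant '[[-1,[0,-0.0087,0.0034],[0,0,0]],[-1,[0,-0.0087,0.0038],[0,0,0]],[-1,[0,-0.0084,0.0042],[0,0,0]],[-1,[0,-0.0083,0.0045],[0,0,0]],[-1,[0,0,0],[0,0,0]]]'; python3 -m pendant '[[-1,[0,-0.008,0.0048],[0,0,0]],[-1,[0,-0.0078,0.0052],[0,0,0]],[-1,[0,0,0],[0,0,0]],[-1,[0,0,0],[0,0,0]],[-1,[0,0,0],[0,0,0]]]' ; python3 ang.py 50 55 60
python3 - <<'E'
from h import *
s=cams.grab_frame("side")
cv2.imwrite("pics/crop6.png",cv2.resize(s["color"][60:210,225:355,::-1],(520,600),interpolation=cv2.INTER_CUBIC))
E
```

```text
t: 8.7
tcp_pos: [563.6, 174.5, 289.8]
tcp_rot: [-3.141, -0.0, 1.697]
wrist_force: [0.1, -1.5, 1.4]
grip_width: 0.152
grip_force: 30.1
t: 9.32
tcp_pos: [548.9, 172.7, 280.0]
tcp_rot: [-3.142, -0.0, 1.697]
wrist_force: [0.9, 0.5, -2.5]
grip_width: 0.148
grip_force: 29.9
50 [252.7 119. ] [293.  144.9]
55 [255.2 115.3] [295.7 140.9]
60 [257.8 111.6] [298.5 137.1]
```

View pics/crop6.png

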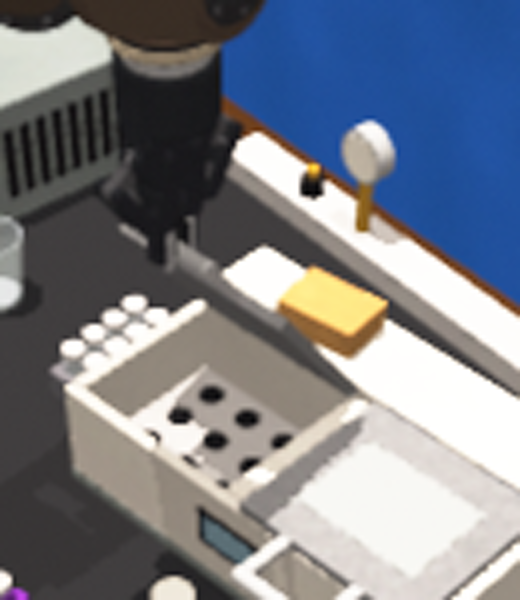

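The plate corners are at (255.5,115.5) and (295.7,140.5), which is 55°. The cover is held and the right cover is shut. I'll let it settle and hand in.

```bash
python3 -m pendant '[[-1,[0,0,0],[0,0,0]],[-1,[0,0,0],[0,0,0]],[-1,[0,0,0],[0,0,0]],[-1,[0,0,0],[0,0,0]]]'; python3 -c "
from rig import r; print(r.sign_off())"
```

```text
t: 9.93
tcp_pos: [548.8, 172.7, 279.9]
tcp_rot: [3.141, -0.0, 1.697]
wrist_force: [2.8, 1.3, -3.8]
grip_width: 0.147
grip_force: 29.8
the job is handed in; nothing more can be done
None
```

I raised the left cover (beside the full rack) to about 70°, brought it back, and handed the job in at 9.9 s with the gripper still holding it at about 55°; the right cover stayed shut, and sign-off returned no verdict.

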